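# Set the heater lid and take out the tube block

### The job

Raise the stiff, springy lid of the dry-block heater by the bar on its front until, once let go, it stands open by itself at about 70 degrees, in line with the slanted steel gauge arm on the heater's side; never push it back past upright. Then lift the aluminium tube block out of the heater's well by its handle and set it down upright, without dropping it, on the floor of the empty near bay of the steel tray, leaving the lid standing at 70 degrees and the jars and the specimen pot where they are.

Things in the scene. Friction and masses are not known exactly. Their poses are not given: they have to be found in the camera images.
- heater: White bench instrument, fixed, turned sideways (lid bar to the robot's right): 228 (x) x 200 (y) mm, rim 85 mm high. Origin on the table; its front faces its -x, 108 mm from the origin. Open well 112 x 90 mm, centred at x = -45 mm, y = 0, floor at z = 25 mm. At y = -110 mm a flat steel gauge arm 110 mm long rises from the hinge at 70 degrees from level, leaning to the front: the lid's set angle.
- lid_hinge (a point): Point on the lid's hinge axis, in the heater's mid-plane, 100 mm behind the heater's origin and 88 mm above the table. The axis runs along the heater's y; axes as the heater's.
- lid: Grey shallow lid with clear window, 205 x 190 x 36 mm. Origin on the hinge; x from front to hinge, z its outward normal: z's angle from vertical is the opening angle, 0 closed, 1.222 rad = 70 degrees, 1.571 upright. Starts 1 to 17 degrees ajar. Stiff hinge (5 to 8 N at the bar) stays put, but springs back several degrees when let go: look again then.
- lid_bar (a point): Middle of the round steel bar on the lid's front, 12 mm thick, 130 mm long along the lid's y, on two lugs at y = +-55 mm. It lies 237 mm from the hinge in the lid's -x and 10 mm in its z; gap between bar and lid 24 mm, between bar and heater front (closed) about 23 mm. Axes as the lid's.
- block: Aluminium tube block with 8 holes, loose in the heater's well with 6 mm play: 100 (x) x 76 (y) x 40 mm (z), about 0.45 kg, with a bridge handle on top. Origin: centre of its underside, z up.
- block_grip (a point): Middle of the block's handle: a bar 72 mm long along the block's x, 12 mm wide (y), 10 mm tall, on two posts 60 mm apart; 77 mm above the block's underside. Axes as the block's.
- tray: Steel tray fixed on the table, 290 (x) x 170 (y) x 28 mm high, walls 4 mm, to the right of the heater, nearer or farther than the tube rack beside it. Origin: centre of its underside. A 20 mm high partition at x = 45 mm divides it: jars stand beyond it, the near bay (x from -141 to 43 mm) is empty.
- tray_bay (a point): Centre of the floor of the tray's empty near bay (184 x 162 mm), 5 mm above the table. Axes as the tray's.
- jar1: Amber jar, 58 mm wide, 60 mm tall, standing loose in the far bay of the tray; origin at its foot. Leave alone.
- jar2: Steel jar, 58 mm wide, 60 mm tall, next to the other. Leave alone.
- pot: White specimen pot with screw cap, 44 mm wide, 62 mm tall, standing loose on the table beyond the heater; origin at its foot. Leave alone.

How it is judged:
By the outcome, as a careful person would: the job done as asked, in the order asked, and still so for the second after the job is handed in, with the robot touching nothing.
It also fails if it takes over 69 s, if anything falls off the work surface, if the arm or the gripper's body presses on something with over 40 N, if the wrist force passes 120 N, or if a joint passes its speed limit or range.

### The arm

A 7-joint arm with a two-finger parallel gripper is mounted at the origin on the work surface. World frame = base frame: x ahead of the robot, y to its left, z up, the work surface at z = 0. Lengths are in m, angles in rad, forces in N, time in s.
With the tool pointing down it reaches from about 0.425 to 0.875 m from the base axis. Payload 4.7 kg.
Tool frame: the origin (TCP) lies between the finger pads; the fingertips stand 11 mm ahead of it and the grasp point (between the pads) lies 8 mm behind it; z points along the fingers, y is the line along which they close (so a half turn about z gives the same grasp; the last joint's range is limited). The gripper opens to 87 mm and grips with 3 to 60 N. Pads are 19 mm wide; open, the fingers measure 117 mm over their backs; the gripper's body (75 mm by 190 mm) begins 51 mm behind the grasp point.
Start: joints at [-1.102, 0.321, -0.07, 1.45, 0.023, 1.371, -0.057], TCP at [0.286, 0.584, 0.234] pointing down, gripper open.
Joint ranges: [-2.86, 2.86], [-0.3, 2.09], [-1.38, 1.24], [0.06, 2.45], [-1.56, 4.7], [0.09, 2.05], [-2.69, 2.69]. Speed limits (rad/s): [2.57, 2.57, 3.14, 3.14, 3.14, 3.14, 3.14].

### API

Orientations are given as a rotation vector (axis times angle).
In Python, from bench import ctrl gives the robot as it stands. The module is installed in compiled form; this text tells all that it offers.
- The arm moves only by the shell command python3 -m inch 'ROWS' [FORCE]. ROWS is JSON, a list of rows, each an object with "slide": the shift along the tool's x, y, z scaled (see below), a list of three; "angular": the turn, a rotation vector about the tool's x, y, z scaled (see below), a list of three; "claw": the opening, from -1 (shut) to 1 (fully open). In form: [{"slide": [tx, ty, tz], "angular": [rx, ry, rz], "claw": claw}, ...]. A call has 1 to 10 rows; each row is the pose to reach, as a shift and turn from the pose commanded when the call began, along the tool's axes at that moment; what a row does not reach only later rows make up. The controller multiplies each number of a shift by 0.25 m and each number of a turn by 30 degrees. A row lasts 1/10 s, in which the tool goes at most 50 mm and 8.59 degrees, less where a joint would pass 70% of its speed; a pose out of reach is approached as far as the arm can. A call with a number of a shift or a turn outside -1 to 1 is refused whole. A call with a gripper value outside its range is refused whole. The fingers move at their own pace and stop on an object; FORCE is the grip in N (left out, the last holds). Time passes only in rows, so rows that repeat a pose let the fingers close. It gives the time, the measured TCP pose, the force, the opening and the grip force at its end, in the units of the state.
- ctrl.get_state(): the state, without advancing time (a new reading comes with each control period).
- ctrl.get_image(name): name is "side" or "top"; returns a dict with "color" (400x640x3 uint8, red, green, blue), "depth" (400x640 float32, m along the optical axis (not along the pixel's ray), 0 where there is no reading), "camera_matrix" (3x3 intrinsics, pixels), "extrinsics" (4x4, takes a point from camera to world coordinates). Camera axes: x right, y up, looking along -z (the intrinsics and any distortion apply to the point x, -y, -z); pixel columns grow to the right and rows downward; lengths in m; the calibration is good to about 2 mm. A picture is of the moment at which its call begins.
- ctrl.close_job(): hands the job in; it is judged then, once.
Trained networks look in the newest picture that a camera, given by its name, has taken for a name from the list of things; names that differ only in an ending like _2 or _b are one class to them, and where a whole thing is asked for, a point or a joint stands for the part that bears it (a point fixed in the world has none). Each returns a list of dicts, best first, with "confidence" (0 to 1); they miss things now and then, are a little off and sometimes report something else, mostly with a low value. They report only what shows in the picture. A call takes as long as a camera call.
- ctrl.find_in(query, camera): "bbox" ([centre column, centre row, width, height] in pixels, round what is visible of it).
- ctrl.outline_of(query, camera): "mask" (400x640 bool, what is visible of it) and "bbox" ([centre column, centre row, width, height] in pixels, round what is visible of it).
The state is a dict: "time": time; "joint_positions": joint angles; "qd": joint speeds; "joint_torque": joint torques, N m; "position": TCP position; "tool_rot": TCP orientation; "ft_force": force on the tool from outside, world axes, zero at the start; "torque": the same for the moment, N m; "grip_width": opening from 0.0 (shut) to 1.0 (fully open); "grip_force": force on a finger pad.
Only numpy, scipy, OpenCV 4.12 (cv2) and the standard library are available. Lean on these libraries where they do the work, as an engineer would, in place of code of your own. Each camera call takes 0.05 s, during which the arm holds its last target. There are 200 camera calls.

## Working session

There is one attempt and no reset: what is moved stays moved. The work goes in short steps, Python scripts to look and compute and a shell command to move; the robot and the scene stay as the last step left them, time stands still between calls to the robot, and variables do not carry over. Pictures are saved under pics/ and viewed, at most 10 in all, crops included, and the job is handed in when it is done.

```bash
mkdir -p pics; cat > h.py <<'E'
import numpy as np, cv2
from bench import ctrl
from scipy.spatial.transform import Rotation as R
def img(n):
    return ctrl.get_image(n)
def cloud(I):
    K=I["camera_matrix"];d=I["depth"];v,u=np.mgrid[0:400,0:640]
    p=np.stack([(u-K[0,2])/K[0,0]*d,-(v-K[1,2])/K[1,1]*d,-d],-1)
    E=I["extrinsics"];P=p@E[:3,:3].T+E[:3,3];P[d==0]=np.nan
    return P
def save(I,f): cv2.imwrite(f,I["color"][:,:,::-1])
E
python3 - <<'E'
from h import *
s=ctrl.get_state();print({k:np.round(v,3) for k,v in s.items()})
ims={}
for n in("top","side"):
    I=img(n);ims[n]=I;P=cloud(I);np.save(n,P)
    print(n,I["camera_matrix"].round(1).tolist(),I["extrinsics"].round(3).tolist())
    for q in("heater","lid","lid_bar","block","block_grip","tray","jar1","jar2","pot"):
        for o in ctrl.outline_of(q,n)[:1]:
            m=o["mask"];p=P[m];p=p[~np.isnan(p[:,0])]
            print(q,round(o["confidence"],2),np.round(o["bbox"]),*( [np.percentile(p,a,axis=0).round(3) for a in(3,50,97)] if len(p) else []))
cv2.imwrite("pics/a.png",cv2.resize(np.hstack([ims["top"]["color"],])[:,:,::-1],(640,400)))
cv2.imwrite("pics/b.png",ims["side"]["color"][:,:,::-1])
E
```

```text
{'time': np.float64(0.0), 'joint_positions': array([-1.102,  0.322, -0.07 ,  1.452,  0.023,  1.371, -0.057]), 'qd': array([ 0.   ,  0.   , -0.   , -0.   ,  0.001,  0.001,  0.001]), 'joint_torque': array([-0.0000e+00, -4.9128e+01, -4.0400e-01, -3.1253e+01, -6.4000e-02,
        4.4000e-02,  0.0000e+00]), 'position': array([0.285, 0.583, 0.232]), 'tool_rot': array([-7.08e-01, -3.06e+00,  3.00e-03]), 'ft_force': array([-0.769,  0.448, -0.697]), 'torque': array([-0.051, -0.002, -0.036]), 'grip_force': np.float64(0.0), 'grip_width': np.float64(1.0)}
top [[410.7, 0.0, 324.6], [0.0, 410.7, 197.7], [0.0, 0.0, 1.0]] [[-0.024, 0.986, -0.162, 0.395], [-1.0, -0.022, 0.012, -0.047], [0.009, 0.162, 0.987, 1.196], [0.0, 0.0, 0.0, 1.0]]
lid 0.64 [241. 217.  96.  80.] [0.434 0.05  0.114] [0.52  0.165 0.129] [0.611 0.265 0.136]
lid_bar 0.58 [244. 219.  96.  76.] [0.434 0.049 0.112] [0.521 0.165 0.129] [0.613 0.266 0.136]
tray 0.92 [417. 255. 108.  64.] [ 0.344 -0.454 -0.   ] [ 0.424 -0.297  0.005] [ 0.505 -0.177  0.029]
jar1 0.8 [445. 266.  25.  21.] [ 0.363 -0.418  0.004] [ 0.39  -0.388  0.062] [ 0.41
[... 376 characters left out ...]
0.0, 0.0, 0.0, 1.0]]
heater 0.84 [250. 169.  99. 109.] [0.416 0.05  0.007] [0.494 0.131 0.123] [0.609 0.273 0.135]
lid 0.91 [251. 168.  94.  66.] [0.422 0.044 0.101] [0.509 0.147 0.127] [0.605 0.265 0.135]
lid_bar 0.59 [252. 171.  90.  68.] [0.423 0.045 0.104] [0.508 0.148 0.127] [0.604 0.262 0.135]
block_grip 0.5 [272. 189.  14.  15.] [0.477 0.073 0.048] [0.513 0.097 0.063] [0.549 0.108 0.102]
tray 0.83 [354. 314. 129. 117.] [ 0.336 -0.457 -0.002] [ 0.419 -0.298  0.004] [ 0.505 -0.173  0.028]
jar1 0.75 [368. 335.  24.  29.] [ 0.359 -0.426  0.007] [ 0.377 -0.405  0.06 ] [ 0.407 -0.379  0.066]
jar2 0.75 [368. 335.  24.  29.] [ 0.359 -0.426  0.007] [ 0.377 -0.405  0.06 ] [ 0.407 -0.379  0.066]
```

View pics/a.png

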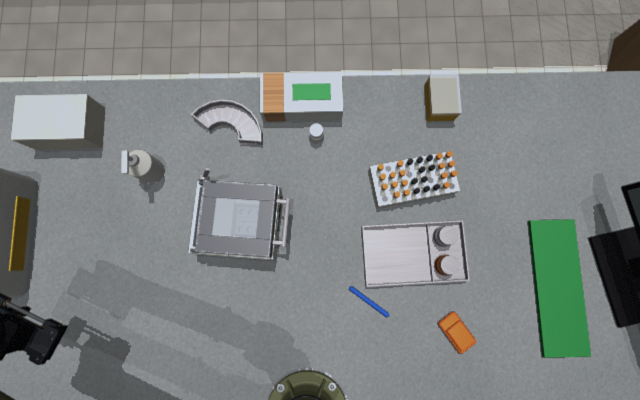

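View pics/b.png

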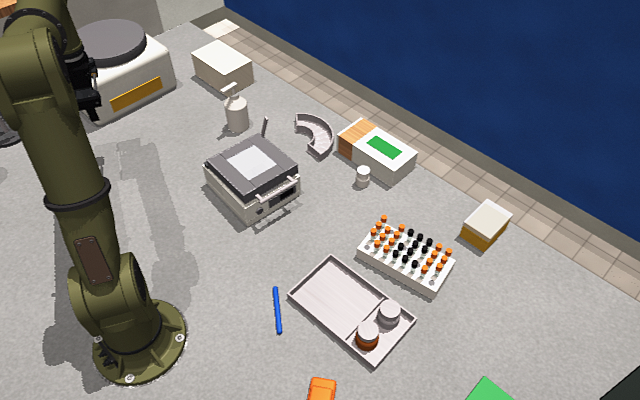

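The top view shows the heater with its lid bar near (285,222), the tray's empty bay near (395,255), and the jars at (443,236) and (445,266). The side view agrees: gauge arm at (265,127), bar at (277,195). Next I'll fit exact poses.

```bash
python3 - <<'E'
from h import *
P=np.load("top.npy");Q=np.load("side.npy")
def sel(P,lo,hi):
    p=P.reshape(-1,3);return p[np.all((p>lo)&(p<hi),1)]
def rect(p): 
    (c,s,a)=cv2.minAreaRect(p[:,:2].astype(np.float32)*1000);return np.round(c,1),np.round(s,1),round(a,2)
for n,p in(("top",P),("side",Q)):
    l=sel(p,[.41,.0,.095],[.65,.29,.16]);
    # ransac-ish plane
    w=l
    for _ in range(6):
        A=np.c_[w[:,:2],np.ones(len(w))];c=np.linalg.lstsq(A,w[:,2],rcond=None)[0]
        r=l[:,2]-np.c_[l[:,:2],np.ones(len(l))]@c;w=l[abs(r)<.003]
    print(n,"plane",c.round(4),len(w),"tilt",np.degrees(np.arctan(np.hypot(c[0],c[1]))),"lid rect",rect(w),w.mean(0))
    b=sel(p,[.41,-.0,.085],[.65,.055,.16]);
    for y in np.arange(0.01,.06,.005):
        q=b[(b[:,1]>=y)&(b[:,1]<y+.005)]
        if len(q):print(" y%.3f n%d x %.3f..%.3f z %s"%(y,len(q),q[:,0].min(),q[:,0].max(),np.percentile(q[:,2],[5,50,95]).round(3)))
    t=sel(p,[.3,-.5,.02],[.53,-.15,.04]);print("tray rect",rect(t),len(t))
    g=sel(p,[.6,.15,.1],[.68,.32,.25]);print("gauge",len(g),g[np.argsort(g[:,2])][::max(1,len(g)//6)].round(3).tolist())
    h=sel(p,[.38,.0,.07],[.68,.32,.093]);print("heater",rect(h))
I=img("top");J=img("side")
a=cv2.resize(I["color"][160:280,170:310],(700,600),interpolation=2)
cv2.imwrite("pics/c.png",a[:,:,::-1])
E
```

```text
top plane [-0.0052 -0.0523  0.1416] 4706 tilt 3.0090063610842557 lid rect (array([529.6, 173.2]), array([197., 202.]), 84.25) [0.52220219 0.17343115 0.12980406]
 y0.030 n6 x 0.561..0.574 z [0.112 0.115 0.117]
 y0.035 n26 x 0.529..0.574 z [0.11  0.117 0.118]
 y0.040 n63 x 0.468..0.574 z [0.112 0.115 0.118]
 y0.045 n87 x 0.447..0.571 z [0.113 0.116 0.119]
 y0.050 n47 x 0.447..0.572 z [0.112 0.115 0.118]
tray rect (array([ 424.2, -312.9]), array([170.3, 291.1]), 1.86) 759
gauge 416 [[0.642, 0.274, 0.1], [0.623, 0.243, 0.124], [0.604, 0.255, 0.126], [0.616, 0.218, 0.128], [0.616, 0.247, 0.129], [0.614, 0.154, 0.131], [0.641, 0.235, 0.194]]
heater (array([531. , 186.2]), array([228.9, 212.1]), 84.43)
side plane [ 0.0013 -0.0398  0.1336] 2367 tilt 2.2831340971045027 lid rect (array([525.9, 170.9]), array([202.1, 205.8]), 84.3) [0.51742265 0.17101863 0.12761823]
 y0.030 n12 x 0.519..0.569 z [0.109 0.114 0.117]
 y0.035 n53 x 0.478..0.571 z [0.106 0.112 0.117]
 y0.040 n67 x 0.452..0.572 z [0.108 0.113 0.118]
 y0.045 n47 x 0.442..0.566 z [0.109 0.113 0.118]
 y0.050 n19 x 0.443..0.567 z [0.106 0.113 0.116]
tray rect (array([ 421.5, -313.7]), array([173.9, 292. ]), 1.84) 1104
gauge 214 [[0.639, 0.267, 0.1], [0.62, 0.252, 0.122], [0.608, 0.183, 0.125], [0.603, 0.173, 0.126], [0.6, 0.247, 0.129], [0.634, 0.246, 0.149], [0.634, 0.236, 0.191]]
heater (array([519.3, 184. ]), array([231.7, 200. ]), 84.6)
```

View pics/c.png

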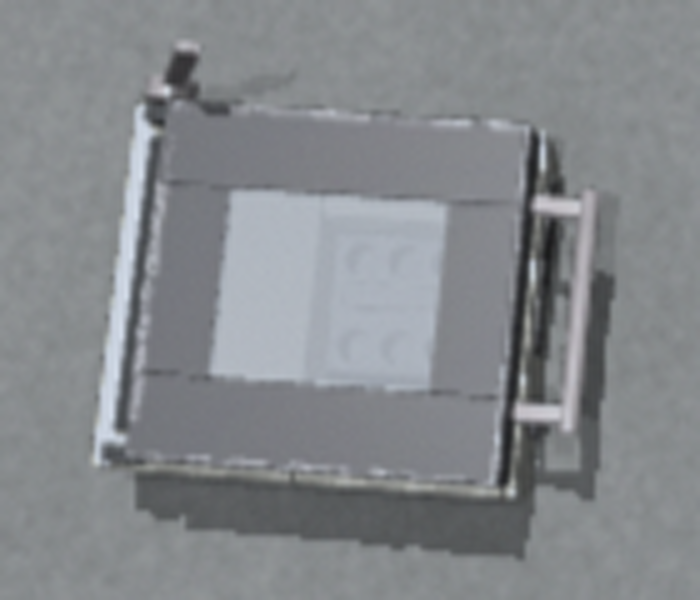

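Estimates so far: heater yaw 84.3°, bar middle (0.5105, 0.041, 0.112), lid opening about 3°, hinge (0.534, 0.276). I'll keep the tool pointing down with its fingers either side of the bar, and let the bar pivot in the grip.

```bash
cat >> h.py <<'E'
def plan(pos,yaw=84.3,tilt=0,show=True):
    """slide/angular (scaled) from the present pose to TCP pos, tool down, tool y at yaw deg; tilt deg about tool y"""
    s=ctrl.get_state();R0=R.from_rotvec(s["tool_rot"])
    y=np.array([np.cos(np.radians(yaw)),np.sin(np.radians(yaw)),0]);z=np.array([0,0,-1.])
    T=R.from_matrix(np.c_[np.cross(y,z),y,z])*R.from_euler('y',tilt,degrees=True)
    d=R0.inv().apply(np.array(pos)-s["position"])/.25
    a=np.degrees((R0.inv()*T).as_rotvec())/30
    print("slide",d.round(3).tolist(),"angular",a.round(3).tolist())
E
python3 - <<'E'
from h import *
plan([.398,.312,.26]); plan([.5105,.041,.19])
E
```

```text
slide [-0.882, -0.78, -0.106] angular [0.0, 0.0, -0.679]
slide [-1.762, -1.556, 0.174] angular [0.0, 0.0, -0.679]
```

```bash
python3 -m inch '[{"slide":[-0.1,-0.09,-0.106],"angular":[0,0,-0.3],"claw":-0.5},{"slide":[-0.882,-0.78,-0.106],"angular":[0,0,-0.68],"claw":-0.5},{"slide":[-0.882,-0.78,-0.106],"angular":[0,0,-0.68],"claw":-0.5},{"slide":[-0.882,-0.78,-0.106],"angular":[0,0,-0.68],"claw":-0.5},{"slide":[-0.882,-0.78,-0.106],"angular":[0,0,-0.68],"claw":-0.5},{"slide":[-0.882,-0.78,-0.106],"angular":[0,0,-0.68],"claw":-0.5},{"slide":[-0.882,-0.78,-0.106],"angular":[0,0,-0.68],"claw":-0.5},{"slide":[-0.882,-0.78,-0.106],"angular":[0,0,-0.68],"claw":-0.5}]' 30
python3 - <<'E'
from h import *
plan([.5105,.041,.19])
E
```

```text
time: 1.9
position: [0.3993, 0.3099, 0.2606]
tool_rot: [0.163, 3.137, 0.001]
ft_force: [-0.6, -0.1, 0.4]
grip_width: 0.358
grip_force: 0.0
slide [-0.554, -1.024, 0.282] angular [0.001, 0.001, -0.008]
```

```bash
python3 -m inch '[{"slide":[-0.3,-0.55,0.0],"angular":[0,0,0],"claw":-0.5},{"slide":[-0.55,-1.0,0.0],"angular":[0,0,0],"claw":-0.5},{"slide":[-0.55,-1.0,0.15],"angular":[0,0,0],"claw":-0.5},{"slide":[-0.55,-1.0,0.28],"angular":[0,0,0],"claw":-0.5},{"slide":[-0.55,-1.0,0.28],"angular":[0,0,0],"claw":-0.5},{"slide":[-0.55,-1.0,0.28],"angular":[0,0,0],"claw":-0.5},{"slide":[-0.55,-1.0,0.28],"angular":[0,0,0],"claw":-0.5},{"slide":[-0.55,-1.0,0.28],"angular":[0,0,0],"claw":-0.5}]'
python3 - <<'E'
from h import *
I=img("side");P=cloud(I)
plan([.5105,.041,.108])
cv2.imwrite("pics/d.png",cv2.resize(I["color"][90:240,180:340],(640,600),interpolation=2)[:,:,::-1])
# bar points by colour-free geometry: local
p=P.reshape(-1,3);b=p[np.all((p>[.42,.015,.095])&(p<[.6,.06,.125]),1)]
for x in np.arange(.44,.58,.015):
    q=b[(b[:,0]>=x)&(b[:,0]<x+.015)]
    if len(q):print(x.round(3),len(q),q[:,1].min().round(4),q[:,1].max().round(4),q[:,2].max().round(4))
E
```

```text
time: 2.7
position: [0.5102, 0.0509, 0.1894]
tool_rot: [-0.155, -3.136, -0.0]
ft_force: [-0.6, 0.6, -0.1]
grip_width: 0.253
grip_force: 0.0
slide [-0.005, -0.044, 0.328] angular [0.002, -0.001, 0.007]
0.44 25 0.0425 0.0591 0.1184
0.455 23 0.0412 0.0521 0.1189
0.47 22 0.0379 0.055 0.1178
0.485 22 0.0387 0.0492 0.1186
0.5 20 0.0374 0.049 0.1188
0.515 20 0.0346 0.0494 0.1165
0.53 21 0.0356 0.0462 0.1187
0.545 23 0.0324 0.0599 0.1165
0.56 30 0.0326 0.0599 0.1161
```

View pics/d.png

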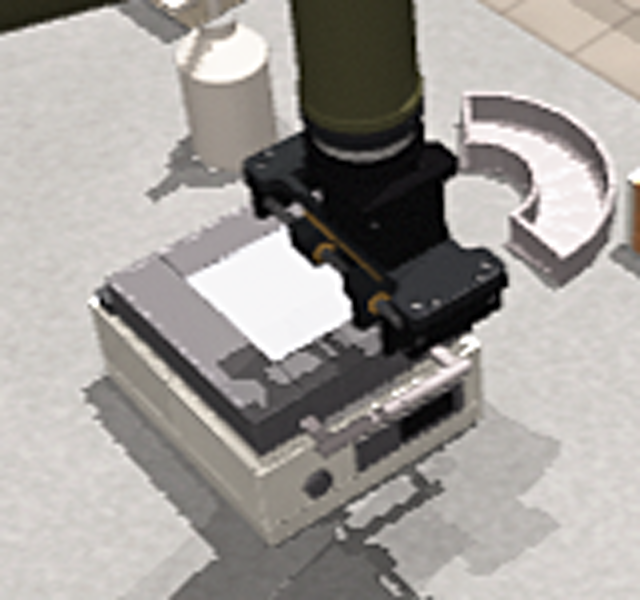

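The gripper hangs over the bar, whose middle is near (395,400) in the crop. Fitted across its width, the bar centre lies at y ≈ 0.0425. I'll go partway down and check the offset.

```bash
python3 -m inch '[{"slide":[0,-0.03,0.1],"angular":[0,0,0],"claw":-0.5},{"slide":[0,-0.03,0.1],"angular":[0,0,0],"claw":-0.5},{"slide":[0,-0.03,0.1],"angular":[0,0,0],"claw":-0.5}]'
python3 - <<'E'
from h import *
plan([.5105,.0425,.108])
E
```

```text
time: 3.05
position: [0.5093, 0.0442, 0.1655]
tool_rot: [-0.15, -3.138, -0.001]
ft_force: [-0.4, 0.6, -0.2]
grip_width: 0.25
grip_force: 0.0
slide [-0.006, -0.007, 0.23] angular [0.001, -0.0, 0.007]
```

```bash
python3 -m inch '[{"slide":[0,-0.007,0.12],"angular":[0,0,0],"claw":-0.5},{"slide":[0,-0.007,0.23],"angular":[0,0,0],"claw":-0.5},{"slide":[0,-0.007,0.23],"angular":[0,0,0],"claw":-0.5},{"slide":[0,-0.007,0.23],"angular":[0,0,0],"claw":-1},{"slide":[0,-0.007,0.23],"angular":[0,0,0],"claw":-1},{"slide":[0,-0.007,0.23],"angular":[0,0,0],"claw":-1},{"slide":[0,-0.007,0.23],"angular":[0,0,0],"claw":-1}]' 30
```

```text
time: 3.75
position: [0.5105, 0.0441, 0.1095]
tool_rot: [0.151, 3.135, 0.008]
ft_force: [-0.4, 5.8, -1.6]
grip_width: 0.133
grip_force: 30.0
```

```bash
python3 -m inch '[{"slide":[0,0.011,-0.077],"angular":[0,0,0],"claw":-1},{"slide":[0,0.029,-0.158],"angular":[0,0,0],"claw":-1},{"slide":[0,0.055,-0.237],"angular":[0,0,0],"claw":-1},{"slide":[0,0.087,-0.313],"angular":[0,0,0],"claw":-1},{"slide":[0,0.126,-0.386],"angular":[0,0,0],"claw":-1},{"slide":[0,0.170,-0.456],"angular":[0,0,0],"claw":-1},{"slide":[0,0.222,-0.521],"angular":[0,0,0],"claw":-1},{"slide":[0,0.278,-0.581],"angular":[0,0,0],"claw":-1},{"slide":[0,0.278,-0.581],"angular":[0,0,0],"claw":-1}]'
cat >> h.py <<'E'
def lid():
    """lid angle from the plane of the lid's points, heater frame"""
    for n in("top","side"):
        I=img(n);P=cloud(I)
        m=[o for o in ctrl.outline_of("lid",n) if o["confidence"]>.4]
        if not m: print(n,"no lid");continue
        p=P[cv2.erode(m[0]["mask"].astype(np.uint8),np.ones((3,3)))>0];p=p[~np.isnan(p[:,0])]
        p=p-[.534,.276,.088];c,s=np.cos(np.radians(84.3)),np.sin(np.radians(84.3))
        q=np.c_[p@[c,s,0],p@[-s,c,0],p[:,2]];q=q[(abs(q[:,1])<.1)&(q[:,2]>-.01)&(q[:,0]>-.26)&(q[:,0]<.06)]
        best=(0,)
        for a in np.radians(np.arange(-2,92,.25)):
            z=q[:,0]*np.sin(a)+q[:,2]*np.cos(a)
            h,e=np.histogram(z,bins=np.arange(-.02,.06,.002))
            k=h[:-1]+h[1:];i=k.argmax()
            if k[i]>best[0]:best=(int(k[i]),round(np.degrees(a),2),round(e[i+1],4))
        print(n,m[0]["confidence"],len(q),"angle",best)
E
python3 - <<'E'
from h import *
lid()
E
```

```text
time: 4.65
position: [0.5169, 0.11, 0.2552]
tool_rot: [0.152, 3.135, -0.001]
ft_force: [-0.3, -3.3, -6.2]
grip_width: 0.129
grip_force: 30.0
top 0.49 34 angle (20, np.float64(32.75), np.float64(0.042))
side 0.8 735 angle (201, np.float64(40.75), np.float64(0.036))
```

```bash
python3 -m inch '[{"slide":[0,0.059,-0.053],"angular":[0,0,0],"claw":-1},{"slide":[0,0.125,-0.103],"angular":[0,0,0],"claw":-1},{"slide":[0,0.195,-0.147],"angular":[0,0,0],"claw":-1},{"slide":[0,0.269,-0.185],"angular":[0,0,0],"claw":-1},{"slide":[0,0.346,-0.216],"angular":[0,0,0],"claw":-1},{"slide":[0,0.393,-0.232],"angular":[0,0,0],"claw":-1},{"slide":[0,0.441,-0.244],"angular":[0,0,0],"claw":-1},{"slide":[0,0.441,-0.244],"angular":[0,0,0],"claw":-1},{"slide":[0,0.441,-0.244],"angular":[0,0,0],"claw":-1}]'
```

```text
time: 5.75
position: [0.5284, 0.2161, 0.3186]
tool_rot: [0.16, 3.132, -0.001]
ft_force: [-3.3, -9.1, 14.4]
grip_width: 0.123
grip_force: 30.0
```

```bash
python3 -m inch '[{"slide":[0,0,0],"angular":[0,0,0],"claw":0.4},{"slide":[0,0,0],"angular":[0,0,0],"claw":0.4},{"slide":[0,0,0],"angular":[0,0,0],"claw":0.4},{"slide":[0,0,0],"angular":[0,0,0],"claw":0.4},{"slide":[0,0,-0.15],"angular":[0,0,0],"claw":0.4},{"slide":[0,-0.1,-0.3],"angular":[0,0,0],"claw":0.4},{"slide":[0,-0.6,-0.3],"angular":[0,0,0],"claw":0.4},{"slide":[0,-0.6,-0.3],"angular":[0,0,0],"claw":0.4},{"slide":[0,-0.6,-0.3],"angular":[0,0,0],"claw":0.4},{"slide":[0,-0.6,-0.3],"angular":[0,0,0],"claw":0.4}]'
python3 - <<'E'
from h import *
lid()
I=img("side");J=img("top")
a=cv2.resize(I["color"][60:240,170:340],(566,600),interpolation=2)
cv2.imwrite("pics/e.png",a[:,:,::-1])
P=cloud(J);Q=cloud(I)
c,s=np.cos(np.radians(84.3)),np.sin(np.radians(84.3))
for p in(P,Q):
    p=p.reshape(-1,3)-[.534,.276,.088];q=np.c_[p@[c,s,0],p@[-s,c,0],p[:,2]]
    print("bar/lid edge profile (front, up):")
    for z in np.arange(.02,.25,.02):
        k=q[(abs(q[:,1])<.09)&(q[:,2]>z)&(q[:,2]<z+.02)&(q[:,0]>-.15)&(q[:,0]<.06)]
        if len(k):print(round(z+.01,2),len(k),np.percentile(k[:,0],[5,50,95]).round(3))
E
```

```text
time: 6.75
position: [0.5123, 0.0661, 0.3901]
tool_rot: [0.165, 3.135, 0.004]
ft_force: [-0.2, 0.9, -0.2]
grip_width: 0.697
grip_force: 0.0
top 0.41 0 angle (0,)
side 0.69 1651 angle (442, np.float64(60.0), np.float64(0.034))
bar/lid edge profile (front, up):
0.03 11 [0.024 0.026 0.029]
0.05 20 [0.014 0.018 0.023]
0.07 16 [0.002 0.008 0.012]
0.09 4 [-0.003 -0.002 -0.001]
bar/lid edge profile (front, up):
0.03 339 [-0.002  0.014  0.022]
0.05 133 [-0.021  0.008  0.016]
0.07 141 [-0.033 -0.003  0.004]
0.09 135 [-0.04  -0.013 -0.007]
0.11 35 [-0.058 -0.042 -0.018]
0.13 26 [-0.073 -0.061 -0.046]
0.15 9 [-0.078 -0.073 -0.065]
0.17 77 [-0.098 -0.094 -0.087]
0.19 454 [-0.098 -0.084 -0.066]
0.21 215 [-0.11  -0.106 -0.101]
```

View pics/e.png

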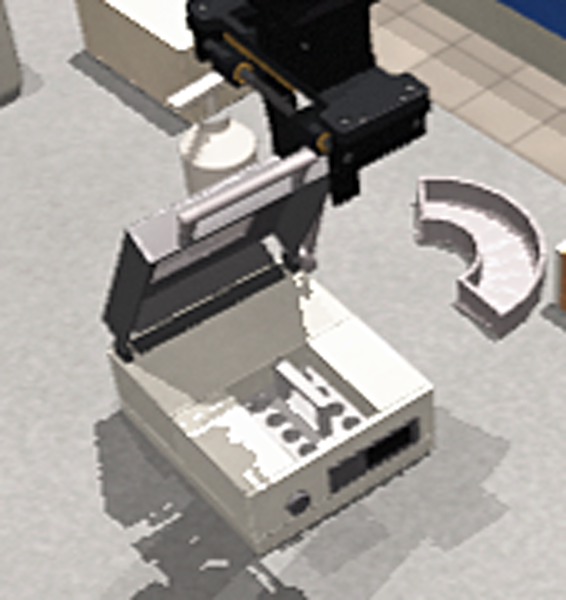

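The lid (bar near (250,190) in the crop) sprang back to about 62–65°, still short of the gauge. The tube block and its handle show at (300,390). I'll move the arm clear to measure precisely.

```bash
python3 -m inch '[{"slide":[0,-0.5,0],"angular":[0,0,0],"claw":-0.5},{"slide":[0,-1,0],"angular":[0,0,0],"claw":-0.5},{"slide":[0,-1,0],"angular":[0,0,0],"claw":-0.5},{"slide":[0,-1,0],"angular":[0,0,0],"claw":-0.5},{"slide":[0,-1,0],"angular":[0,0,0],"claw":-0.5},{"slide":[0,-1,0],"angular":[0,0,0],"claw":-0.5},{"slide":[0,-1,0],"angular":[0,0,0],"claw":-0.5}]'
cat >> h.py <<'E'
C,S=np.cos(np.radians(84.3)),np.sin(np.radians(84.3))
def hf(P):
    p=P.reshape(-1,3)-[.534,.276,.088];q=np.c_[p@[C,S,0],p@[-S,C,0],p[:,2]];return q[~np.isnan(q[:,0])]
def line(k):
    m=k.mean(0);d=np.linalg.svd(k-m)[2][0];return m.round(4),np.degrees(np.arctan2(d[1],-d[0])).round(2)%180
def lid2():
    for n in("top","side"):
        q=hf(cloud(img(n)))
        b=q[(abs(q[:,1])<.045)&(q[:,2]>.195)&(q[:,2]<.25)&(q[:,0]>-.14)&(q[:,0]<-.03)]
        print(n,"upper pts",len(b))
        if len(b):
            t=b[b[:,2]>np.percentile(b[:,2],98)-.012]
            print("  top12mm front,up",t[:,[0,2]].mean(0).round(4),"front range",np.percentile(t[:,0],[3,97]).round(4),"max up",np.percentile(b[:,2],98).round(4), "yslope",np.polyfit(t[:,1],t[:,0],1)[0].round(3))
        o=q[(abs(q[:,1])<.085)&(q[:,2]>.03)&(q[:,2]<.2)&(q[:,0]>-.09)&(q[:,0]<.04)]
        best=(0,)
        for a in np.radians(np.arange(50,92,.25)):
            z=o[:,0]*np.sin(a)+o[:,2]*np.cos(a)
            h,e=np.histogram(z,bins=np.arange(-.02,.06,.001));k=h[:-2]+h[1:-1]+h[2:]
            i=k.argmax()
            if k[i]>best[0]:best=(int(k[i]),np.degrees(a).round(2),(e[i]+.0015).round(4))
        print("  plane",best,len(o))
        g=q[(q[:,1]<-.1025)&(q[:,1]>-.12)&(q[:,2]>.03)&(q[:,2]<.12)&(abs(q[:,0])<.07)]
        if len(g)>5:print("  gauge",len(g),*line(g[:,[0,2]]))
E
python3 - <<'E'
from h import *
lid2()
E
```

```text
time: 7.75
position: [0.4877, -0.1789, 0.3887]
tool_rot: [0.157, 3.138, 0.001]
ft_force: [1.2, -0.1, 0.2]
grip_width: 0.261
grip_force: 0.0
top upper pts 372
  top12mm front,up [-0.103   0.2168] front range [-0.1078 -0.0971] max up 0.2204 yslope -0.002
  plane (1205, np.float64(60.5), np.float64(0.0405)) 2072
side upper pts 188
  top12mm front,up [-0.1057  0.2138] front range [-0.1107 -0.0994] max up 0.2186 yslope 0.001
  plane (373, np.float64(61.75), np.float64(0.0325)) 768
  gauge 16 [-0.0226  0.0568] 68.31
```

The lid stands at 62°, having sprung back about 10° from 72°. I'll regrasp it and take it to about 80°.

```bash
python3 -m inch '[{"slide":[0,0.5,0],"angular":[0,0,0],"claw":-0.45},{"slide":[0,1,0],"angular":[0,0,0],"claw":-0.45},{"slide":[0,1,0],"angular":[0,0,0],"claw":-0.45},{"slide":[0,1,0],"angular":[0,0,0],"claw":-0.45},{"slide":[0,1,0],"angular":[0,0,0],"claw":-0.45},{"slide":[0,1,0],"angular":[0,0,0],"claw":-0.45},{"slide":[0,1,0],"angular":[0,0,0],"claw":-0.45}]'
python3 - <<'E'
from h import *
plan([.524,.174,.385]);plan([.524,.174,.300])
E
```

```text
time: 8.55
position: [0.5117, 0.0737, 0.3882]
tool_rot: [-0.143, -3.137, 0.001]
ft_force: [-0.3, -1.1, -0.1]
grip_width: 0.275
grip_force: 0.0
slide [-0.012, 0.404, 0.012] angular [-0.002, -0.002, 0.016]
slide [-0.013, 0.404, 0.352] angular [-0.002, -0.002, 0.016]
```

```bash
python3 -m inch '[{"slide":[-0.012,0.2,0],"angular":[0,0,0],"claw":-0.45},{"slide":[-0.012,0.4,0],"angular":[0,0,0],"claw":-0.45},{"slide":[-0.012,0.4,0],"angular":[0,0,0],"claw":-0.45},{"slide":[-0.012,0.4,0],"angular":[0,0,0],"claw":-0.45},{"slide":[-0.012,0.4,0.1],"angular":[0,0,0],"claw":-0.45},{"slide":[-0.012,0.4,0.1],"angular":[0,0,0],"claw":-0.45}]'
python3 - <<'E'
from h import *
plan([.524,.174,.300])
E
```

```text
time: 9.15
position: [0.5242, 0.1667, 0.3614]
tool_rot: [-0.159, -3.134, 0.004]
ft_force: [-0.6, -0.5, -0.6]
grip_width: 0.274
grip_force: 0.0
slide [0.003, 0.03, 0.246] angular [-0.005, -0.007, -0.004]
```

```bash
python3 -m inch '[{"slide":[0,0.022,0.05],"angular":[0,0,0],"claw":-0.45},{"slide":[0,0.022,0.05],"angular":[0,0,0],"claw":-0.45},{"slide":[0,0.022,0.15],"angular":[0,0,0],"claw":-0.45},{"slide":[0,0.022,0.245],"angular":[0,0,0],"claw":-0.45},{"slide":[0,0.022,0.245],"angular":[0,0,0],"claw":-0.45},{"slide":[0,0.022,0.245],"angular":[0,0,0],"claw":-0.45},{"slide":[0,0.022,0.245],"angular":[0,0,0],"claw":-1},{"slide":[0,0.022,0.245],"angular":[0,0,0],"claw":-1},{"slide":[0,0.022,0.245],"angular":[0,0,0],"claw":-1},{"slide":[0,0.022,0.245],"angular":[0,0,0],"claw":-1}]'
```

```text
time: 10.15
position: [0.5262, 0.1739, 0.3037]
tool_rot: [0.156, 3.136, -0.0]
ft_force: [0.1, -2.2, 3.3]
grip_width: 0.127
grip_force: 30.0
```

```bash
python3 -m inch '[{"slide":[0,0.06,-0.026],"angular":[0,0,0],"claw":-1},{"slide":[0,0.123,-0.048],"angular":[0,0,0],"claw":-1},{"slide":[0,0.187,-0.066],"angular":[0,0,0],"claw":-1},{"slide":[0,0.235,-0.076],"angular":[0,0,0],"claw":-1},{"slide":[0,0.284,-0.082],"angular":[0,0,0],"claw":-1},{"slide":[0,0.284,-0.082],"angular":[0,0,0],"claw":-1},{"slide":[0,0.284,-0.082],"angular":[0,0,0],"claw":-1}]'
```

```text
time: 10.85
position: [0.5336, 0.2432, 0.3257]
tool_rot: [0.158, 3.135, -0.003]
ft_force: [-1.3, -6.4, 9.3]
grip_width: 0.126
grip_force: 30.0
```

```bash
python3 -m inch '[{"slide":[0,0,0],"angular":[0,0,0],"claw":0.6},{"slide":[0,0,0],"angular":[0,0,0],"claw":0.6},{"slide":[0,0,0],"angular":[0,0,0],"claw":0.6},{"slide":[0,0,0],"angular":[0,0,0],"claw":0.6},{"slide":[0,0,-0.15],"angular":[0,0,0],"claw":0.6},{"slide":[0,-0.1,-0.3],"angular":[0,0,0],"claw":0.6},{"slide":[0,-0.6,-0.3],"angular":[0,0,0],"claw":0.6},{"slide":[0,-1,-0.3],"angular":[0,0,0],"claw":0.6},{"slide":[0,-1,-0.3],"angular":[0,0,0],"claw":0.6},{"slide":[0,-1,-0.3],"angular":[0,0,0],"claw":0.6}]'
python3 -m inch '[{"slide":[0,-0.5,0],"angular":[0,0,0],"claw":-0.3},{"slide":[0,-0.8,0],"angular":[0,0,0],"claw":-0.3},{"slide":[0,-0.8,0],"angular":[0,0,0],"claw":-0.3},{"slide":[0,-0.8,0],"angular":[0,0,0],"claw":-0.3},{"slide":[0,-0.8,0],"angular":[0,0,0],"claw":-0.3},{"slide":[0,-0.8,0],"angular":[0,0,0],"claw":-0.3}]'
python3 - <<'E'
from h import *
lid2()
I=img("side");J=img("top")
for n,I in(("side",I),("top",J)):
    q=hf(cloud(I));q[:,0]+=.1;q[:,2]+=.088   # heater frame
    w=q[(abs(q[:,0]+.045)<.054)&(abs(q[:,1])<.043)]
    k=w[(w[:,2]>.098)&(w[:,2]<.113)];print(n,"handle",len(k),np.percentile(k,[3,50,97],axis=0).round(4).tolist(), cv2.minAreaRect((k[:,:2]*1000).astype(np.float32)))
    k=w[(w[:,2]>.058)&(w[:,2]<.072)];print(n,"blocktop",len(k),np.percentile(k,[2,50,98],axis=0).round(4).tolist())
cv2.imwrite("pics/f.png",np.hstack([cv2.resize(x["color"][a:b,c:d],(400,400),interpolation=2) for x,a,b,c,d in((img("side"),90,230,180,320),(J,160,280,180,300))])[:,:,::-1])
E
```

```text
time: 11.85
position: [0.5101, 0.0216, 0.3977]
tool_rot: [0.151, 3.138, 0.004]
ft_force: [1.3, 0.5, -0.0]
grip_width: 0.793
grip_force: 0.0
time: 12.45
position: [0.4911, -0.1773, 0.3977]
tool_rot: [0.157, 3.137, 0.003]
ft_force: [-0.1, 0.9, -0.2]
grip_width: 0.378
grip_force: 0.0
top upper pts 676
  top12mm front,up [-0.0762  0.2282] front range [-0.081  -0.0701] max up 0.2315 yslope -0.005
  plane (333, np.float64(67.75), np.float64(0.0405)) 703
side upper pts 255
  top12mm front,up [-0.0793  0.2253] front range [-0.0844 -0.0724] max up 0.23 yslope -0.008
  plane (580, np.float64(68.25), np.float64(0.0335)) 1272
  gauge 48 [-0.0248  0.0714] 70.21
side handle 92 [[-0.078, -0.0031, 0.0991], [-0.0471, 0.0037, 0.1042], [-0.0088, 0.0092, 0.1085]] ((-43.40727615356445, 2.9539499282836914), (72.63548278808594, 14.662409782409668), 0.6174345016479492)
side blocktop 416 [[-0.0814, -0.0422, 0.0583], [-0.0416, 0.005, 0.0631], [0.0055, 0.0382, 0.0707]]
top handle 124 [[-0.0754, -0.0068, 0.1034], [-0.0426, -0.0008, 0.1071], [-0.0085, 0.0047, 0.1108]] ((-42.144100189208984, -1.1063408851623535), (70.0268325805664, 12.169903755187988), 0.9725362062454224)
top blocktop 624 [[-0.0906, -0.0385, 0.0596], [-0.0431, 0.0044, 0.0649], [0.007, 0.0362, 0.069]]
```

View pics/f.png

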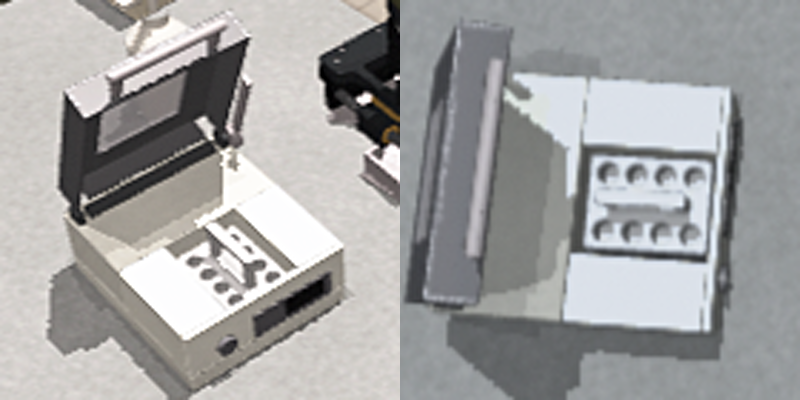

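The lid and bar now stand almost parallel to the gauge arm: bar fits and planes give about 68.5°, and the gauge itself measures 70.2°. One more small nudge will centre it.

```bash
python3 -m inch '[{"slide":[0,0.5,0],"angular":[0,0,0],"claw":-0.4},{"slide":[0,1,0],"angular":[0,0,0],"claw":-0.4},{"slide":[0,1,0],"angular":[0,0,0],"claw":-0.4},{"slide":[0,1,0],"angular":[0,0,0],"claw":-0.4},{"slide":[0,1,0],"angular":[0,0,0],"claw":-0.4},{"slide":[0,1,0],"angular":[0,0,0],"claw":-0.4},{"slide":[0,1,0],"angular":[0,0,0],"claw":-0.4}]'
python3 - <<'E'
from h import *
plan([.5264,.1996,.36])
E
```

```text
time: 13.4
position: [0.515, 0.0737, 0.3976]
tool_rot: [-0.146, -3.137, 0.001]
ft_force: [0.8, -0.8, 0.3]
grip_width: 0.303
grip_force: 0.0
slide [0.001, 0.506, 0.15] angular [-0.001, -0.001, 0.012]
```

```bash
python3 -m inch '[{"slide":[0,0.25,0],"angular":[0,0,0],"claw":-0.4},{"slide":[0,0.5,0],"angular":[0,0,0],"claw":-0.4},{"slide":[0,0.5,0.0],"angular":[0,0,0],"claw":-0.4},{"slide":[0,0.5,0.1],"angular":[0,0,0],"claw":-0.4},{"slide":[0,0.5,0.15],"angular":[0,0,0],"claw":-0.4},{"slide":[0,0.5,0.15],"angular":[0,0,0],"claw":-0.4},{"slide":[0,0.5,0.15],"angular":[0,0,0],"claw":-0.4}]'
python3 - <<'E'
from h import *
plan([.5264,.1996,.311])
E
```

```text
time: 14.1
position: [0.5279, 0.194, 0.3612]
tool_rot: [0.159, 3.137, 0.0]
ft_force: [-0.7, -0.4, 0.2]
grip_width: 0.297
grip_force: 0.0
slide [0.009, 0.022, 0.201] angular [0.0, 0.001, -0.003]
```

```bash
python3 -m inch '[{"slide":[0,0.02,0.05],"angular":[0,0,0],"claw":-0.4},{"slide":[0,0.02,0.1],"angular":[0,0,0],"claw":-0.4},{"slide":[0,0.02,0.2],"angular":[0,0,0],"claw":-0.4},{"slide":[0,0.02,0.2],"angular":[0,0,0],"claw":-0.4},{"slide":[0,0.02,0.2],"angular":[0,0,0],"claw":-0.4},{"slide":[0,0.02,0.2],"angular":[0,0,0],"claw":-1},{"slide":[0,0.02,0.2],"angular":[0,0,0],"claw":-1},{"slide":[0,0.02,0.2],"angular":[0,0,0],"claw":-1},{"slide":[0,0.02,0.2],"angular":[0,0,0],"claw":-1}]'
```

```text
time: 15.0
position: [0.5286, 0.2003, 0.3115]
tool_rot: [0.155, 3.136, 0.0]
ft_force: [0.9, -1.6, 1.4]
grip_width: 0.125
grip_force: 30.0
```

```bash
python3 -m inch '[{"slide":[0,0.06,-0.022],"angular":[0,0,0],"claw":-1},{"slide":[0,0.12,-0.04],"angular":[0,0,0],"claw":-1},{"slide":[0,0.17,-0.051],"angular":[0,0,0],"claw":-1},{"slide":[0,0.205,-0.057],"angular":[0,0,0],"claw":-1},{"slide":[0,0.205,-0.057],"angular":[0,0,0],"claw":-1},{"slide":[0,0.205,-0.057],"angular":[0,0,0],"claw":-1}]'
```

```text
time: 15.6
position: [0.5333, 0.2511, 0.3245]
tool_rot: [-0.155, -3.137, 0.002]
ft_force: [-0.2, -4.5, -1.9]
grip_width: 0.13
grip_force: 30.0
```

```bash
python3 -m inch '[{"slide":[0,0,0],"angular":[0,0,0],"claw":0.6},{"slide":[0,0,0],"angular":[0,0,0],"claw":0.6},{"slide":[0,0,0],"angular":[0,0,0],"claw":0.6},{"slide":[0,0,0],"angular":[0,0,0],"claw":0.6},{"slide":[0,0,-0.15],"angular":[0,0,0],"claw":0.6},{"slide":[0,-0.1,-0.3],"angular":[0,0,0],"claw":0.6},{"slide":[0,-0.6,-0.3],"angular":[0,0,0],"claw":0.6},{"slide":[0,-1,-0.3],"angular":[0,0,0],"claw":0.6},{"slide":[0,-1,-0.3],"angular":[0,0,0],"claw":0.6},{"slide":[0,-1,-0.3],"angular":[0,0,0],"claw":0.6}]'
python3 -m inch '[{"slide":[0,-0.5,0],"angular":[0,0,0],"claw":-0.3},{"slide":[0,-0.8,0],"angular":[0,0,0],"claw":-0.3},{"slide":[0,-0.8,0],"angular":[0,0,0],"claw":-0.3},{"slide":[0,-0.8,0],"angular":[0,0,0],"claw":-0.3},{"slide":[0,-0.8,0],"angular":[0,0,0],"claw":-0.3},{"slide":[0,-0.8,0],"angular":[0,0,0],"claw":-0.3}]'
python3 - <<'E'
from h import *
lid2()
E
```

```text
time: 16.6
position: [0.5111, 0.0277, 0.4011]
tool_rot: [0.151, 3.134, 0.006]
ft_force: [1.2, -0.1, 0.7]
grip_width: 0.79
grip_force: 0.0
time: 17.2
position: [0.4919, -0.1713, 0.4008]
tool_rot: [0.157, 3.134, 0.003]
ft_force: [0.4, 0.9, 0.4]
grip_width: 0.382
grip_force: 0.0
top upper pts 660
  top12mm front,up [-0.0676  0.2313] front range [-0.0721 -0.0614] max up 0.2343 yslope 0.003
  plane (97, np.float64(69.75), np.float64(0.0415)) 325
side upper pts 305
  top12mm front,up [-0.0701  0.2277] front range [-0.0754 -0.0631] max up 0.2322 yslope -0.001
  plane (644, np.float64(70.5), np.float64(0.0335)) 1380
  gauge 48 [-0.0251  0.0724] 71.52
```

The lid is at about 70.5°. Next is the block: its handle lies at about (0.519, 0.134, 0.102), with its axis at 84–85°. I'll grasp it with the hand leaning about 12° away from the lid.

```bash
python3 - <<'E'
from h import *
print(ctrl.get_state()["joint_positions"].round(2))
plan([.515,.07,.30],-5.2,12);plan([.515,.07,.30],174.8,-12)
E
```

```text
[-0.29 -0.    0.58  1.49 -0.    1.65  1.76]
slide [0.002, 0.959, 0.403] angular [-0.308, 0.314, 2.98]
slide [0.002, 0.959, 0.403] angular [-0.315, -0.308, -2.996]
```

```bash
for i in 1 2; do :; done
python3 -m inch '[{"slide":[0,0.2,0.1],"angular":[0,0,-0.3],"claw":0},{"slide":[0,0.4,0.2],"angular":[0,0,-0.6],"claw":0},{"slide":[0,0.6,0.2],"angular":[0,0,-0.9],"claw":0},{"slide":[0,0.6,0.2],"angular":[0,0,-1],"claw":0}]'
python3 -m inch '[{"slide":[0,0,0],"angular":[0,0,-0.3],"claw":0},{"slide":[0,0,0],"angular":[0,0,-0.6],"claw":0},{"slide":[0,0,0],"angular":[0,0,-0.9],"claw":0},{"slide":[0,0,0],"angular":[0,0,-1],"claw":0}]'
python3 - <<'E'
from h import *
plan([.519,.095,.24],174.8,-12)
E
```

```text
time: 17.7
position: [0.5058, -0.0117, 0.3483]
tool_rot: [0.692, -3.063, -0.006]
ft_force: [-0.1, 0.6, -0.5]
grip_width: 0.495
grip_force: 0.0
time: 18.1
position: [0.5063, -0.0191, 0.3499]
tool_rot: [-1.447, 2.787, 0.001]
ft_force: [-0.3, -0.5, -0.6]
grip_width: 0.502
grip_force: 0.0
slide [-0.402, 0.221, 0.44] angular [-0.105, -0.389, -0.993]
```

```bash
python3 -m inch '[{"slide":[-0.1,0.05,0.0],"angular":[-0.025,-0.1,-0.25],"claw":0},{"slide":[-0.2,0.1,0.1],"angular":[-0.05,-0.2,-0.5],"claw":0},{"slide":[-0.3,0.17,0.25],"angular":[-0.08,-0.3,-0.75],"claw":0},{"slide":[-0.4,0.22,0.4],"angular":[-0.105,-0.39,-0.99],"claw":0},{"slide":[-0.4,0.22,0.44],"angular":[-0.105,-0.39,-0.99],"claw":0},{"slide":[-0.4,0.22,0.44],"angular":[-0.105,-0.39,-0.99],"claw":0},{"slide":[-0.4,0.22,0.44],"angular":[-0.105,-0.39,-0.99],"claw":0}]'
python3 - <<'E'
from h import *
# grasp point 8mm behind TCP at handle; TCP slightly toward tips
z=np.array([-np.cos(np.radians(84.8))*0, np.sin(np.radians(12)),-np.cos(np.radians(12))])
g=np.array([.519,.134,.102])
for up in(.05,0): plan(g+z*.006+[0,0,up],174.8,-12)
E
```

```text
time: 18.8
position: [0.505, 0.0948, 0.2645]
tool_rot: [-1.975, 2.235, 0.165]
ft_force: [11.3, -35.4, -15.1]
grip_width: 0.501
grip_force: 0.0
slide [-0.076, -0.026, 0.497] angular [-0.05, -0.04, -0.057]
slide [-0.038, -0.022, 0.693] angular [-0.05, -0.04, -0.057]
```

A 35 N contact force showed up unexpectedly, so I'll look before moving further.

```bash
python3 - <<'E'
from h import *
print(ctrl.get_state()["joint_positions"].round(2),ctrl.get_state()["ft_force"].round(1))
lid2()
I=img("side");J=img("top")
cv2.imwrite("pics/g.png",np.hstack([cv2.resize(x["color"][a:b,c:d],(400,500),interpolation=2) for x,a,b,c,d in((I,40,240,180,340),(J,120,320,170,330))])[:,:,::-1])
E
```

```text
[-1.54 -0.3   1.24  1.83  0.13  1.32  2.69] [ 11.3 -35.4 -15.1]
top upper pts 667
  top12mm front,up [-0.0675  0.2311] front range [-0.0721 -0.0613] max up 0.2342 yslope 0.002
  plane (98, np.float64(69.75), np.float64(0.0415)) 316
side upper pts 187
  top12mm front,up [-0.0704  0.2283] front range [-0.0749 -0.0639] max up 0.2328 yslope -0.005
  plane (167, np.float64(70.25), np.float64(0.0335)) 432
```

View pics/g.png

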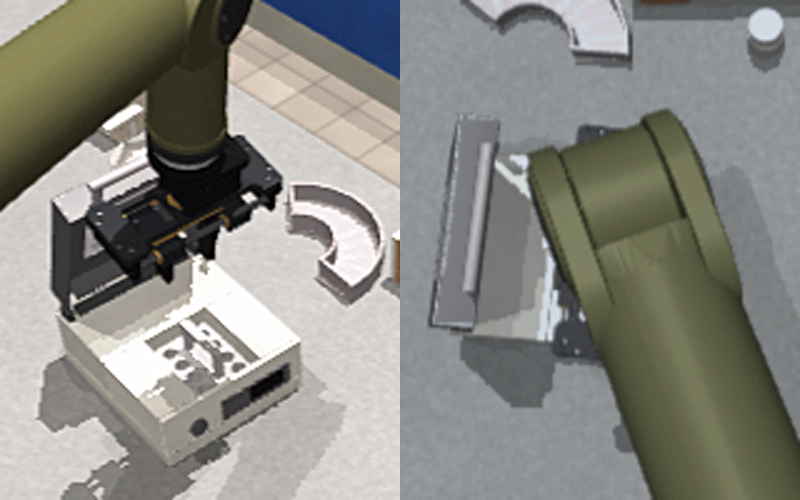

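The lid is untouched; its bar is still at the same place, near (478,220) in the right half of the picture. The picture shows the gripper at (180,200) in the left half, clear of everything. The cause is joint 7 at its range end (2.69), so I'll back off and turn the other way, to the equivalent grasp half a turn round.

```bash
python3 -m inch '[{"slide":[0.15,0,-0.2],"angular":[0.025,0.1,0.25],"claw":0},{"slide":[0.3,0,-0.3],"angular":[0.05,0.2,0.5],"claw":0},{"slide":[0.4,0,-0.3],"angular":[0.08,0.3,0.75],"claw":0},{"slide":[0.4,0,-0.3],"angular":[0.1,0.39,0.99],"claw":0},{"slide":[0.4,0,-0.3],"angular":[0.1,0.39,0.99],"claw":0},{"slide":[0.4,0,-0.3],"angular":[0.1,0.39,0.99],"claw":0}]'
python3 -m inch '[{"slide":[0,0,0],"angular":[0,0,0.28],"claw":0},{"slide":[0,0,0],"angular":[0,0,0.56],"claw":0},{"slide":[0,0,0],"angular":[0,0,0.84],"claw":0},{"slide":[0,0,0],"angular":[0,0,1],"claw":0}]'
python3 -m inch '[{"slide":[0,0,0],"angular":[0,0,0.28],"claw":0},{"slide":[0,0,0],"angular":[0,0,0.56],"claw":0},{"slide":[0,0,0],"angular":[0,0,0.84],"claw":0},{"slide":[0,0,0],"angular":[0,0,1],"claw":0}]'
python3 - <<'E'
from h import *
print(ctrl.get_state()["joint_positions"].round(2))
plan([.5,0,.32],-5.2,0)
E
```

```text
time: 19.6
position: [0.4879, -0.0162, 0.3185]
tool_rot: [-1.402, 2.811, -0.033]
ft_force: [-0.0, 0.6, -0.3]
grip_width: 0.502
grip_force: 0.0
time: 20.0
position: [0.4876, -0.016, 0.3183]
tool_rot: [-0.619, 3.074, -0.031]
ft_force: [0.5, -0.4, -0.2]
grip_width: 0.502
grip_force: 0.0
time: 20.4
position: [0.4876, -0.016, 0.3184]
tool_rot: [0.197, 3.124, -0.027]
ft_force: [0.4, -0.9, 1.1]
grip_width: 0.503
grip_force: 0.0
[-1.05 -0.16  0.92  1.74  0.15  1.5   1.3 ]
slide [-0.041, 0.069, -0.007] angular [-0.008, 0.043, 2.932]
```

```bash
python3 -m inch '[{"slide":[0,0,0],"angular":[0,0,0.28],"claw":0},{"slide":[0,0,0],"angular":[0,0,0.56],"claw":0},{"slide":[0,0,0],"angular":[0,0,0.84],"claw":0},{"slide":[0,0,0],"angular":[0,0,1],"claw":0}]'
python3 -m inch '[{"slide":[0,0,0],"angular":[0,0,0.28],"claw":0},{"slide":[0,0,0],"angular":[0,0,0.56],"claw":0},{"slide":[0,0,0],"angular":[0,0,0.84],"claw":0},{"slide":[0,0,0],"angular":[0,0,1],"claw":0}]'
python3 - <<'E'
from h import *
print(ctrl.get_state()["joint_positions"].round(2))
plan([.519,.075,.24],-5.2,12)
E
```

```text
time: 20.8
position: [0.4876, -0.0159, 0.3185]
tool_rot: [0.998, 2.963, -0.022]
ft_force: [0.8, -0.3, -0.4]
grip_width: 0.496
grip_force: 0.0
time: 21.2
position: [0.4876, -0.0159, 0.3185]
tool_rot: [1.729, 2.601, -0.015]
ft_force: [-0.3, 0.4, -0.3]
grip_width: 0.496
grip_force: 0.0
[-0.92 -0.14  0.82  1.73  0.12  1.49  0.28]
slide [0.293, 0.256, 0.309] angular [-0.084, 0.43, 0.931]
```

```bash
python3 -m inch '[{"slide":[0.07,0.06,0.0],"angular":[-0.02,0.1,0.23],"claw":0},{"slide":[0.14,0.13,0.1],"angular":[-0.04,0.21,0.46],"claw":0},{"slide":[0.22,0.2,0.2],"angular":[-0.06,0.32,0.7],"claw":0},{"slide":[0.29,0.255,0.3],"angular":[-0.084,0.43,0.93],"claw":0},{"slide":[0.29,0.255,0.31],"angular":[-0.084,0.43,0.93],"claw":0},{"slide":[0.29,0.255,0.31],"angular":[-0.084,0.43,0.93],"claw":0},{"slide":[0.29,0.255,0.31],"angular":[-0.084,0.43,0.93],"claw":0}]'
python3 - <<'E'
from h import *
print(ctrl.get_state()["joint_positions"].round(2))
z=np.array([0, np.sin(np.radians(12)),-np.cos(np.radians(12))])
g=np.array([.519,.134,.102])
for up in(.08,0): plan(g+z*.006+[0,0,up],-5.2,12)
E
```

```text
time: 21.9
position: [0.5195, 0.0734, 0.2409]
tool_rot: [-2.205, -2.024, -0.232]
ft_force: [-0.4, 0.6, 0.8]
grip_width: 0.497
grip_force: 0.0
[-0.9   0.01  0.87  1.81 -0.22  1.3  -0.06]
slide [0.188, -0.024, 0.304] angular [0.002, 0.002, 0.01]
slide [0.121, -0.024, 0.617] angular [0.002, 0.002, 0.01]
```

```bash
python3 -m inch '[{"slide":[0.1,-0.012,0.15],"angular":[0,0,0],"claw":0},{"slide":[0.188,-0.024,0.3],"angular":[0,0,0],"claw":0},{"slide":[0.188,-0.024,0.3],"angular":[0,0,0],"claw":0},{"slide":[0.165,-0.024,0.4],"angular":[0,0,0],"claw":0},{"slide":[0.143,-0.024,0.51],"angular":[0,0,0],"claw":0},{"slide":[0.121,-0.024,0.617],"angular":[0,0,0],"claw":0},{"slide":[0.121,-0.024,0.617],"angular":[0,0,0],"claw":0},{"slide":[0.121,-0.024,0.617],"angular":[0,0,0],"claw":0}]'
python3 - <<'E'
from h import *
z=np.array([0, np.sin(np.radians(12)),-np.cos(np.radians(12))])
plan(np.array([.519,.134,.102])+z*.006,-5.2,12)
E
```

```text
time: 22.7
position: [0.5192, 0.1353, 0.0961]
tool_rot: [-2.207, -2.021, -0.232]
ft_force: [-0.5, 1.2, 0.1]
grip_width: 0.5
grip_force: 0.0
slide [-0.0, -0.001, -0.0] angular [0.0, 0.002, 0.005]
```

Exactly in place. Close on the handle and lift slightly.

```bash
python3 -m inch '[{"slide":[0,0,0],"angular":[0,0,0],"claw":-1},{"slide":[0,0,0],"angular":[0,0,0],"claw":-1},{"slide":[0,0,0],"angular":[0,0,0],"claw":-1},{"slide":[0,0,0],"angular":[0,0,0],"claw":-1},{"slide":[0,0,0],"angular":[0,0,0],"claw":-1},{"slide":[0,0,0],"angular":[0,0,0],"claw":-1}]' 55
python3 -m inch '[{"slide":[0.017,0,-0.078],"angular":[0,0,0],"claw":-1},{"slide":[0.033,0,-0.156],"angular":[0,0,0],"claw":-1},{"slide":[0.05,0,-0.235],"angular":[0,0,0],"claw":-1},{"slide":[0.066,0,-0.313],"angular":[0,0,0],"claw":-1},{"slide":[0.083,0,-0.391],"angular":[0,0,0],"claw":-1},{"slide":[0.083,0,-0.391],"angular":[0,0,0],"claw":-1}]'
```

```text
time: 23.3
position: [0.5189, 0.1357, 0.0949]
tool_rot: [-2.208, -2.02, -0.232]
ft_force: [2.0, -0.2, 0.7]
grip_width: 0.129
grip_force: 55.0
time: 23.9
position: [0.5191, 0.1359, 0.196]
tool_rot: [-2.207, -2.021, -0.234]
ft_force: [0.2, 0.1, -4.9]
grip_width: 0.128
grip_force: 55.0
```

```bash
python3 - <<'E'
from h import *
plan([.47,-.06,.20],-1.7,12)
plan([.421,-.263,.19],1.8,12)
E
```

```text
slide [-0.777, -0.127, -0.182] angular [0.026, -0.0, -0.109]
slide [-1.593, -0.25, -0.315] angular [0.05, -0.0, -0.223]
```

```bash
python3 -m inch '[{"slide":[-0.08,-0.01,-0.02],"angular":[0,0,0],"claw":-1},{"slide":[-0.2,-0.03,-0.05],"angular":[0.005,0,-0.02],"claw":-1},{"slide":[-0.35,-0.055,-0.08],"angular":[0.01,0,-0.05],"claw":-1},{"slide":[-0.5,-0.08,-0.12],"angular":[0.015,0,-0.07],"claw":-1},{"slide":[-0.65,-0.105,-0.15],"angular":[0.02,0,-0.09],"claw":-1},{"slide":[-0.78,-0.127,-0.18],"angular":[0.026,0,-0.109],"claw":-1},{"slide":[-0.78,-0.127,-0.18],"angular":[0.026,0,-0.109],"claw":-1}]'
python3 - <<'E'
from h import *
print(ctrl.get_state()["joint_positions"].round(2))
plan([.421,-.263,.15],1.8,12)
E
```

```text
time: 24.6
position: [0.4665, -0.0672, 0.1965]
tool_rot: [-2.153, -2.071, -0.217]
ft_force: [0.2, 0.3, -4.1]
grip_width: 0.128
grip_force: 55.0
[-0.78 -0.05  1.01  1.93 -0.17  1.28  0.24]
slide [-0.811, -0.151, 0.021] angular [0.018, 0.007, -0.132]
```

```bash
python3 -m inch '[{"slide":[-0.13,-0.025,-0.03],"angular":[0.003,0.001,-0.02],"claw":-1},{"slide":[-0.27,-0.05,-0.05],"angular":[0.006,0.002,-0.04],"claw":-1},{"slide":[-0.41,-0.075,-0.06],"angular":[0.009,0.003,-0.06],"claw":-1},{"slide":[-0.55,-0.1,-0.06],"angular":[0.012,0.005,-0.09],"claw":-1},{"slide":[-0.69,-0.125,-0.03],"angular":[0.015,0.006,-0.11],"claw":-1},{"slide":[-0.81,-0.15,0.02],"angular":[0.018,0.007,-0.132],"claw":-1},{"slide":[-0.81,-0.15,0.02],"angular":[0.018,0.007,-0.132],"claw":-1},{"slide":[-0.81,-0.15,0.02],"angular":[0.018,0.007,-0.132],"claw":-1}]'
python3 - <<'E'
from h import *
print(ctrl.get_state()["joint_positions"].round(2))
plan([.421,-.263,.085],1.8,12);plan([.421,-.263,.075],1.8,12)
I=img("side");J=img("top")
cv2.imwrite("pics/h.png",np.hstack([cv2.resize(x["color"][a:b,c:d],(400,400),interpolation=2) for x,a,b,c,d in((I,230,390,270,430),(J,180,340,340,500))])[:,:,::-1])
E
```

```text
time: 25.4
position: [0.4239, -0.2568, 0.1497]
tool_rot: [-2.068, -2.146, -0.22]
ft_force: [0.5, 1.0, -4.2]
grip_width: 0.126
grip_force: 55.0
[-0.38  0.29  1.15  1.87 -0.42  1.34  0.95]
slide [-0.078, -0.012, 0.248] angular [-0.004, -0.006, 0.01]
slide [-0.087, -0.012, 0.287] angular [-0.004, -0.006, 0.01]
```

View pics/h.png

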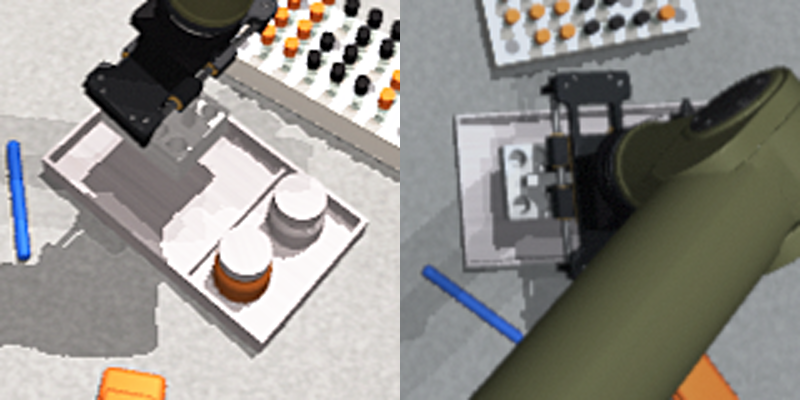

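The block hangs level over the near bay (at (520,180) in the right half), and the jars (245,265) and (298,205) are clear. Lowering now.

```bash
python3 -m inch '[{"slide":[-0.02,-0.005,0.06],"angular":[0,0,0],"claw":-1},{"slide":[-0.04,-0.01,0.13],"angular":[0,0,0],"claw":-1},{"slide":[-0.06,-0.012,0.2],"angular":[0,0,0],"claw":-1},{"slide":[-0.075,-0.012,0.245],"angular":[0,0,0],"claw":-1},{"slide":[-0.075,-0.012,0.245],"angular":[0,0,0],"claw":-1},{"slide":[-0.075,-0.012,0.245],"angular":[0,0,0],"claw":-1}]'
python3 - <<'E'
from h import *
print(ctrl.get_state()["joint_positions"].round(2))
plan([.421,-.263,.076],1.8,12)
E
```

```text
time: 26.1
position: [0.4227, -0.2623, 0.0874]
tool_rot: [-2.067, -2.15, -0.222]
ft_force: [0.2, -0.4, -4.1]
grip_width: 0.129
grip_force: 55.0
[-0.3   0.39  1.09  1.92 -0.51  1.24  1.05]
slide [-0.012, -0.007, 0.044] angular [0.0, -0.005, 0.016]
```

```bash
python3 -m inch '[{"slide":[-0.004,0,0.015],"angular":[0,0,0],"claw":-1},{"slide":[-0.008,0,0.03],"angular":[0,0,0],"claw":-1},{"slide":[-0.01,0,0.044],"angular":[0,0,0],"claw":-1},{"slide":[-0.01,0,0.044],"angular":[0,0,0],"claw":-1},{"slide":[-0.01,0,0.044],"angular":[0,0,0],"claw":-1}]'
```

```text
time: 26.6
position: [0.423, -0.2622, 0.0764]
tool_rot: [-2.066, -2.151, -0.223]
ft_force: [0.2, -1.0, -4.7]
grip_width: 0.132
grip_force: 55.0
```

```bash
python3 -m inch '[{"slide":[-0.001,0,0.004],"angular":[0,0,0],"claw":-1},{"slide":[-0.001,0,0.006],"angular":[0,0,0],"claw":-1},{"slide":[-0.001,0,0.006],"angular":[0,0,0],"claw":-1}]'
```

```text
time: 26.9
position: [0.4229, -0.2621, 0.0748]
tool_rot: [-2.066, -2.151, -0.223]
ft_force: [-0.5, 1.3, -4.4]
grip_width: 0.128
grip_force: 55.0
```

```bash
python3 -m inch '[{"slide":[-0.001,0,0.004],"angular":[0,0,0],"claw":-1},{"slide":[-0.001,0,0.006],"angular":[0,0,0],"claw":-1},{"slide":[-0.001,0,0.006],"angular":[0,0,0],"claw":-1}]'
```

```text
time: 27.2
position: [0.4235, -0.2621, 0.0738]
tool_rot: [-2.066, -2.152, -0.224]
ft_force: [-0.2, -0.1, -0.4]
grip_width: 0.134
grip_force: 55.0
```

The tray now carries the weight. Release and retract.

```bash
python3 -m inch '[{"slide":[0,0,0],"angular":[0,0,0],"claw":-0.4},{"slide":[0,0,0],"angular":[0,0,0],"claw":-0.2},{"slide":[0,0,0],"angular":[0,0,0],"claw":-0.1},{"slide":[0,0,0],"angular":[0,0,0],"claw":-0.1},{"slide":[0,0,-0.08],"angular":[0,0,0],"claw":-0.1},{"slide":[0,0,-0.2],"angular":[0,0,0],"claw":-0.1},{"slide":[0,0,-0.4],"angular":[0,0,0],"claw":-0.1},{"slide":[0,0,-0.6],"angular":[0,0,0],"claw":-0.1},{"slide":[0,0,-0.8],"angular":[0,0,0],"claw":-0.1},{"slide":[0,0,-0.8],"angular":[0,0,0],"claw":-0.1}]'
python3 -m inch '[{"slide":[0.3,0.1,-0.1],"angular":[0,0,0],"claw":-0.1},{"slide":[0.6,0.2,-0.1],"angular":[0,0,0],"claw":-0.1},{"slide":[0.6,0.2,-0.1],"angular":[0,0,0],"claw":-0.1},{"slide":[0.6,0.2,-0.1],"angular":[0,0,0],"claw":-0.1},{"slide":[0.6,0.2,-0.1],"angular":[0,0,0],"claw":-0.1}]'
python3 - <<'E'
from h import *
lid2()
I=img("side");J=img("top")
cv2.imwrite("pics/i.png",np.hstack([I["color"][:,160:480],J["color"][:,160:480]])[:,:,::-1])
for n in("side","top"):
    print(n,[(q,o["confidence"],np.round(o["bbox"]).tolist()) for q in("jar1","jar2","pot","block") for o in ctrl.find_in(q,n)[:1]])
for X in(I,J):
    p=cloud(X).reshape(-1,3);k=p[np.all((p>[.34,-.35,.038])&(p<[.5,-.18,.055]),1)]
    print("blocktop",len(k),np.percentile(k,[3,50,97],axis=0).round(3).tolist())
E
```

```text
time: 28.2
position: [0.4255, -0.3083, 0.2751]
tool_rot: [-2.075, -2.157, -0.226]
ft_force: [-0.8, -0.2, 0.2]
grip_width: 0.447
grip_force: 0.0
time: 28.7
position: [0.469, -0.1583, 0.3251]
tool_rot: [-2.059, -2.157, -0.224]
ft_force: [-0.5, -0.1, 0.0]
grip_width: 0.449
grip_force: 0.0
top upper pts 658
  top12mm front,up [-0.0675  0.2311] front range [-0.0722 -0.0616] max up 0.2343 yslope 0.001
  plane (97, np.float64(69.75), np.float64(0.0415)) 310
side upper pts 39
  top12mm front,up [-0.0602  0.1974] front range [-0.0695 -0.05  ] max up 0.2008 yslope 0.275
  plane (656, np.float64(70.5), np.float64(0.0335)) 1171
  gauge 53 [-0.0244  0.071 ] 69.43
side [('jar1', 0.9, [367.0, 336.0, 22.0, 30.0]), ('jar2', 0.9, [367.0, 336.0, 22.0, 30.0]), ('pot', 0.74, [362.0, 178.0, 17.0, 26.0]), ('block', 0.96, [336.0, 291.0, 50.0, 48.0])]
top [('pot', 0.66, [316.0, 134.0, 11.0, 23.0]), ('block', 0.44, [408.0, 253.0, 5.0, 4.0])]
blocktop 684 [[0.384, -0.313, 0.039], [0.416, -0.267, 0.043], [0.459, -0.216, 0.048]]
blocktop 13 [[0.412, -0.297, 0.041], [0.417, -0.293, 0.045], [0.42, -0.289, 0.047]]
```

View pics/i.png

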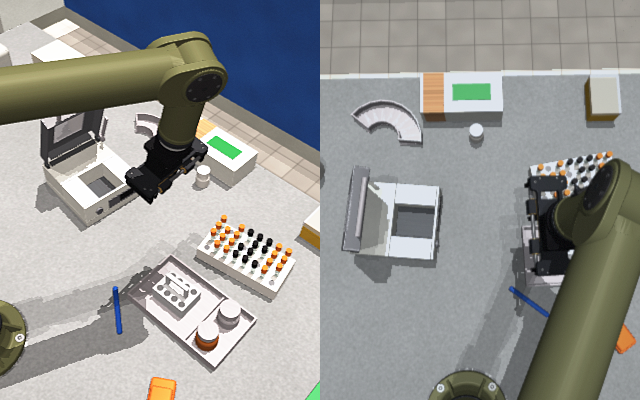

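The block stands upright on the bay floor: its top is level at z ≈ 0.044 and centred near (0.42, −0.265), shown at (177,290). The lid still stands at about 70°, the jars (207,335)/(230,315) and the pot are unmoved, and the robot is touching nothing.

```bash
python3 -c "
from bench import ctrl
print(ctrl.close_job())"
```

```text
the job is handed in; nothing more can be done
None
```

The job is handed in: the lid stands open by itself at about 70.5° by camera measurement, the tube block is upright on the near bay floor, and the jars and pot look unmoved. One brief 35 N wrist-force reading came when joint 7 hit its range end, with no contact or lid movement seen.

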